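Free the empty sample shuttle and hold its index plunger out

ROBOT

A 7-joint arm with a two-finger parallel gripper is mounted at the origin on a cart in front of the work surface, level with it; the furniture and walls round the work are solid. World frame = base frame: x ahead of the robot, y to its left, z up, the work surface at z = 0. Lengths are in m, angles in rad, forces in N, time in s.
With the tool pointing down it reaches from about 0.4 to 0.925 m from the base axis. Payload 4.1 kg.
Tool frame: the origin (TCP) lies midway between the tips of the shut fingers; the grasp point (between the pads) lies 19 mm behind it (r.grasp_offset is the distance from the TCP to the grasp point, in m); z points along the fingers, y is the line along which they close (so a half turn about z gives the same grasp; the last joint's range is limited). The gripper opens to 85 mm and grips with 20 to 120 N. Pads are 22 mm wide; open, the fingers measure 114 mm over their backs; the gripper's body (76 mm by 85 mm) begins 54 mm behind the grasp point. The pads swing forward as they close: fully open they stand 13 mm farther back than shut.
Start: joints at [-0.099, 0.398, 0.045, 1.537, -0.019, 1.207, -0.051], TCP at [0.65, 0, 0.231] pointing down, gripper open.
Joint ranges: [-2.82, 2.82], [-0.49, 2.23], [-1.37, 1.46], [0, 2.46], [-1.36, 4.5], [0.23, 2], [-2.94, 2.94]. Speed limits (rad/s): [2.57, 2.57, 3.14, 3.14, 3.14, 3.14, 3.14].

INTERFACE

Orientations are given as a unit quaternion [x, y, z, w].
In Python, from station import r gives the robot as it stands.
- The arm moves only by the tool arm_command, never from a script. Its arguments are lists of equal length, an entry for each row: "translation": the shift along the tool's x, y, z in mm, a list of three; "delta_rot": the turn, a rotation vector about the tool's x, y, z in degrees, a list of three; "claw": the closure, from 0 (fully open) to 1 (shut). A call has 1 to 20 rows; each row is the pose to reach, as a shift and turn from the pose commanded when the call began, along the tool's axes at that moment; what a row does not reach only later rows make up. A row lasts 1/8 s, in which the tool goes at most 62.5 mm and 10.7 degrees, less where a joint would pass 70% of its speed; a pose out of reach is approached as far as the arm can. A call with a gripper value outside its range is refused whole. The fingers move at their own pace and stop on an object; "force" is the grip in N (left out, the last holds). Time passes only in rows, so rows that repeat a pose let the fingers close. It gives the time, the measured TCP pose, the force, the opening and the grip force at its end, in the units of the state.
- r.observe(): the state, without advancing time (a new reading comes with each control period).
- r.camera(name): name is "scene" or "side" or "wrist"; returns the picture (400x640x3 uint8, blue, green, red); there is no depth.
- r.camera_params(name): a dict with "camera_matrix" (3x3 intrinsics, pixels), "k1" (the pictures are not rectified: a ray, as slopes to the right and down, at radius r is drawn at 1 + k1 r^2 times it, then the intrinsics apply), "T" (4x4, takes a point from camera to world coordinates). Camera axes: x right, y down, z forward; pixel columns grow to the right and rows downward; lengths in m; the calibration is good to about 2 mm. A picture is of the moment at which its call begins: read the wrist's pose just before it. camera_params takes no time and is no camera call; for the wrist camera it gives the pose at the moment of the call.
- r.hand_in(): hands the job in; it is judged then, once.
The state is a dict: "time_s": time; "joint_positions": joint angles; "joint_velocities": joint speeds; "effort": joint torques, N m; "position": TCP position; "tool_rot": TCP orientation; "contact_force": force on the tool from outside, world axes, zero at the start; "moment": the same for the moment, N m; "gripper_width": opening from 0.0 (shut) to 1.0 (fully open); "finger_force": force on a finger pad.
Only numpy, scipy, OpenCV 4.12 (cv2) and the standard library are available. Lean on these libraries where they do the work, as an engineer would, in place of code of your own. Each camera call takes 0.05 s, during which the arm holds its last target. There are 200 camera calls.

TASK

One of the three sample shuttles locked in the docking base has no vial in it and is due for loading. Pull that shuttle's spring index plunger straight up as far as it goes, so that the shuttle springs forward, and finish while still holding the plunger fully up, so that I can take the shuttle out. Leave the other two plungers alone with their loaded shuttles locked and their vials standing, and do not disturb the other things on the bench.

Things in the scene. Friction and masses are not known exactly. Their poses are not given: they have to be found in the camera images.
- dock: docking base fixed to the bench: aluminium plate 210 x 246 mm, top 14 mm up, open at the front. Origin: centre of its underside; x to its back, y to its left, z up. Three bays at y = +76 (bay 1), 0 (bay 2), -76 mm (bay 3). A bridge (28 mm deep, top 51 mm up) crosses the bays at x = +20 mm and carries an upright plunger over each; rear spring housing at x = 67 to 101 mm, 40 mm high.
- knob_1 (a point): grasp point on the axis of the black knob of bay 1's upright index plunger. Round knob, 24 mm across at this height (21 mm at its foot), reaching from 11.5 mm below to 8.5 mm above this point, which is 83 mm above the bench and 32 mm above the bridge when down. Below the knob a 15 mm sleeve and 19 mm lock nut. The next knob is 76 mm away.
- knob_2 (a point): grasp point on the axis of the black knob of bay 2's upright index plunger. Round knob, 24 mm across at this height (21 mm at its foot), reaching from 11.5 mm below to 8.5 mm above this point, which is 83 mm above the bench and 32 mm above the bridge when down. Below the knob a 15 mm sleeve and 19 mm lock nut. The next knob is 76 mm away.
- knob_3 (a point): grasp point on the axis of the black knob of bay 3's upright index plunger. Round knob, 24 mm across at this height (21 mm at its foot), reaching from 11.5 mm below to 8.5 mm above this point, which is 83 mm above the bench and 32 mm above the bridge when down. Below the knob a 15 mm sleeve and 19 mm lock nut. The next knob is 76 mm away.
- plunger_1 (a joint): lift of bay 1's plunger, m: 0 = down, its 8 mm pin 8 mm deep in the shuttle's hole; 0.014 = fully up against its stop. A spring pulls it down with about 5 N at 0 and 9 N at the stop, plus up to about 6 N of rubbing of the pin in the hole. It springs back as soon as it is let go.
- plunger_2 (a joint): lift of bay 2's plunger, m: 0 = down, its 8 mm pin 8 mm deep in the shuttle's hole; 0.014 = fully up against its stop. A spring pulls it down with about 5 N at 0 and 9 N at the stop, plus up to about 6 N of rubbing of the pin in the hole. It springs back as soon as it is let go.
- plunger_3 (a joint): lift of bay 3's plunger, m: 0 = down, its 8 mm pin 8 mm deep in the shuttle's hole; 0.014 = fully up against its stop. A spring pulls it down with about 5 N at 0 and 9 N at the stop, plus up to about 6 N of rubbing of the pin in the hole. It springs back as soon as it is let go.
- shuttle_a: the empty shuttle, in any of the bays: white slide 140 x 58 x 12 mm, near its front a 36 mm wide, 18 mm high block with a 17 mm vial hole. Origin: centre of its underside; x to the back, z up. Locked it is at x = -20 mm, y = its bay's, z = 14 mm in the dock's frame. A sprung ejector rod pushes it 32 mm forward (x about -52 mm) once the pin is out of its hole.
- shuttle_b: shuttle like the empty one, in another bay, loaded with vial_1; it must stay locked
- shuttle_c: shuttle like the empty one, in the remaining bay, loaded with vial_2; it must stay locked
- vial_1_centre (a point): centre of a capped glass vial, 15 mm across and 54 mm high, standing in shuttle_b's block, 38 mm in front of the shuttle's origin; its top is 80 mm above the bench
- vial_2_centre (a point): the same for the vial in shuttle_c
- vial_3: a spare vial, 15 mm across, 54 mm high, standing on the bench to the right of the dock; origin at the centre of its underside; a bystander
- seal_tin: round white tin, 62 mm across, 30 mm high, on the bench to the right; origin at the centre of its underside; a bystander
- brass_coupling: brass hose coupling, 90 mm long, 28 mm wide, lying on the bench to the right; origin at the centre of its underside; a bystander
- tweezers: steel tweezers, 155 mm long, lying on the bench to the left; origin at the centre of its underside; a bystander

How it is judged:
By the outcome, as a careful person would: the job done as asked, in the order asked, and still so for the second after the job is handed in, while the arm keeps its last pose, push and grip.
It also fails if it takes over 32 s, if anything falls off the work surface, if the arm or the gripper's body presses on something with over 40 N, if the wrist force passes 120 N, or if a joint passes its speed limit or range.

## Working session

There is one attempt and no reset: what is moved stays moved. The work goes in short steps, Python scripts to look and compute and a tool call to move; the robot and the scene stay as the last step left them, time stands still between calls to the robot, and variables do not carry over. Pictures are saved under pics/ and viewed, at most 10 in all, crops included, and the job is handed in when it is done.

Besides the shell and the picture viewer there is one more tool, called after "Request:" as a command line: name --argument value ..., lists and objects as JSON in quotes. arm_command: Moves the arm, as the interface text tells. Its arguments: {"type":"object","properties":{"translation":{"type":"array","items":{"type":"array","items":{"type":"number"}}},"delta_rot":{"type":"array","items":{"type":"array","items":{"type":"number"}}},"claw":{"type":"array","items":{"type":"number"}},"force":{"type":"number"}},"required":["translation","delta_rot","claw"]}

```bash
mkdir -p pics
python3 - <<'E'
from station import r
import cv2
for n in("scene","side"):
    cv2.imwrite(f"pics/{n}0.png",r.camera(n))
    print(n,r.camera_params(n))
s=r.observe();print(s["time_s"],s["position"],s["tool_rot"],r.grasp_offset)
E
```

```text
scene {'camera_matrix': array([[361.31557321,   0.        , 323.68261893],
       [  0.        , 361.31557321, 194.10232322],
       [  0.        ,   0.        ,   1.        ]]), 'k1': -0.005872301501909754, 'T': array([[ 0.8080313 , -0.31710387,  0.49651843,  0.04384198],
       [-0.58897383, -0.45478897,  0.66803954, -0.60143988],
       [ 0.01397319, -0.83223322, -0.55424961,  0.5752831 ],
       [ 0.        ,  0.        ,  0.        ,  1.        ]])}
side {'camera_matrix': array([[448.51022925,   0.        , 323.48827965],
       [  0.        , 448.51022925, 202.84920222],
       [  0.        ,   0.        ,   1.        ]]), 'k1': -0.12315545145895497, 'T': array([[-0.96810212, -0.14466334,  0.2045747 ,  0.22804941],
       [-0.24960665,  0.62784221, -0.73723177,  0.98407846],
       [-0.02179022, -0.76477884, -0.64392431,  0.92444588],
       [ 0.        ,  0.        ,  0.        ,  1.        ]])}
0.1 [6.49415204e-01 2.49245154e-05 2.30352836e-01] [ 7.07076379e-01  7.07136622e-01 -6.66526496e-04 -5.90020882e-04] 0.0187
```

View pics/scene0.png

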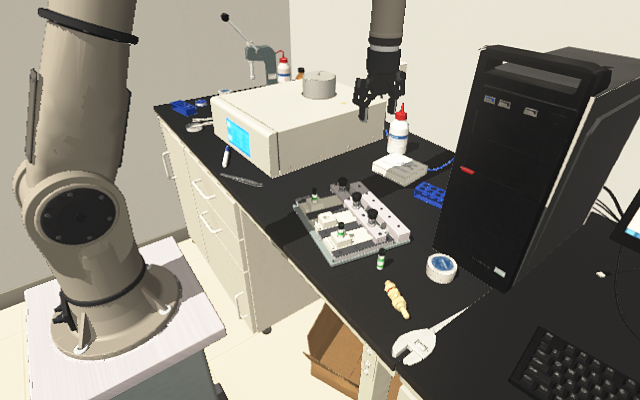

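View pics/side0.png

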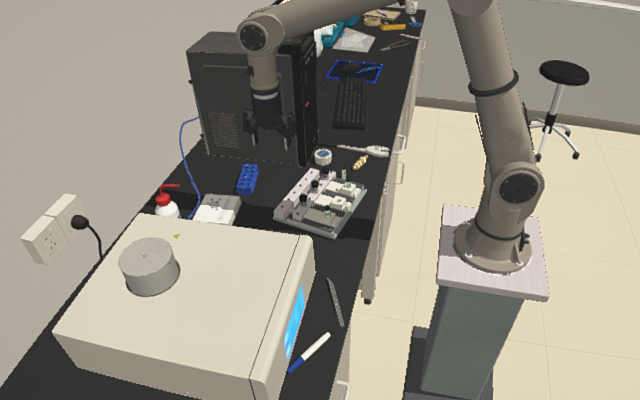

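The dock is at about (350,220) in the scene view, with knobs near (342,185), (356,199) and (372,215). There are vials near (314,195) and (340,230), and a spare at (380,260). I'll enlarge both views.

Run:
```python
import cv2
a=cv2.imread("pics/scene0.png")[165:275,285:420]; b=cv2.imread("pics/side0.png")[155:245,265:375]
cv2.imwrite("pics/a.png",cv2.resize(a,(675,550),interpolation=cv2.INTER_CUBIC))
cv2.imwrite("pics/b.png",cv2.resize(b,(660,540),interpolation=cv2.INTER_CUBIC))
```

```text
(no output)
```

View pics/a.png

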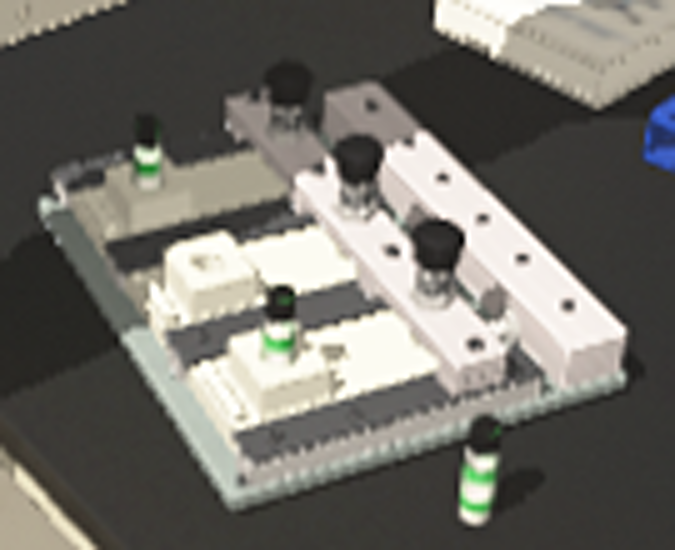

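View pics/b.png

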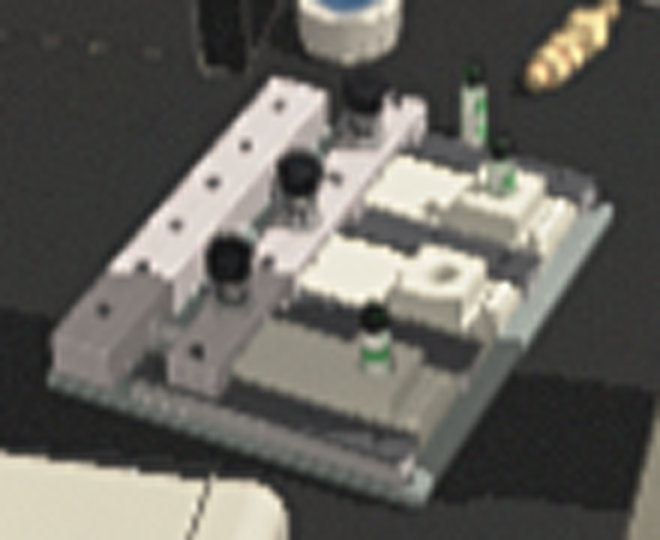

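Bay 2, in the middle, is the empty one: its block hole is open at a(207,263) and b(445,272). The knobs in crop a are at (289,85), (358,160) and (437,246), and in crop b at (230,260), (298,175) and (364,95).

```bash
cat > h.py <<'E'
import numpy as np,cv2
def ray(p,uv):
    K=p["camera_matrix"];k=p["k1"]
    n=cv2.undistortPoints(np.array([[uv]],float),K,np.array([k,0,0,0.]))[0,0]
    return p["T"][:3,3],p["T"][:3,:3]@np.array([*n,1])
def atz(p,uv,z):
    o,d=ray(p,uv);return o+d*(z-o[2])/d[2]
def tri(*rs):
    A=0;b=0
    for o,d in rs:
        d=d/np.linalg.norm(d);M=np.eye(3)-np.outer(d,d);A=A+M;b=b+M@o
    return np.linalg.solve(A,b)
E
python3 - <<'E'
from station import r
from h import *
a,b=r.camera_params("scene"),r.camera_params("side")
for u,v in zip([(289,85),(358,160),(437,246)],[(230,260),(298,175),(364,95)]):
    u=(285+u[0]/5,165+u[1]/5);v=(265+v[0]/6,155+v[1]/6)
    print(atz(a,u,.0815),atz(b,v,.0815),tri(ray(a,u),ray(b,v)))
w=r.camera_params("wrist");s=r.observe();print(w,s["position"])
from scipy.spatial.transform import Rotation as R
print(R.from_quat(s["tool_rot"]).as_matrix().round(3))
E
```

```text
[0.56041561 0.01115512 0.0815    ] [0.5591902 0.0122938 0.0815   ] [0.55996157 0.0113281  0.08112283]
[ 0.54463297 -0.06258845  0.0815    ] [ 0.54454961 -0.0612549   0.0815    ] [ 0.54492885 -0.06207918  0.08096769]
[ 0.528699   -0.13681115  0.0815    ] [ 0.52867441 -0.13615751  0.0815    ] [ 0.52884927 -0.13658816  0.08123549]
{'camera_matrix': array([[298.01353843,   0.        , 322.46248307],
       [  0.        , 298.01353843, 200.35977886],
       [  0.        ,   0.        ,   1.        ]]), 'k1': 0.01118360652609614, 'T': array([[ 9.99999635e-01,  5.94928326e-04, -6.13095235e-04,
         6.50758830e-01],
       [ 4.01285721e-04, -9.60672791e-01, -2.77682603e-01,
         7.11457358e-02],
       [-7.54185157e-04,  2.77682256e-01, -9.60672679e-01,
         3.72623380e-01],
       [ 0.00000000e+00,  0.00000000e+00,  0.00000000e+00,
         1.00000000e+00]])} [6.49415204e-01 2.49245154e-05 2.30352836e-01]
[[-0.     1.    -0.002]
 [ 1.     0.    -0.   ]
 [-0.    -0.002 -1.   ]]
```

The two views agree to about 1 mm. Heights of about 81 mm and a spacing of about 75 mm match the task. Knob 2 is at (0.5446, -0.062) and the dock yaw is about -12°. I'll close the fingers along the dock's x axis, which keeps them clear of the neighbouring knobs. First I go above the knob.

Request:
arm_command --translation '[[-10,-17,0],[-20,-35,0],[-31,-52,0],[-41,-70,0],[-52,-88,10],[-62,-105,30],[-62,-105,50],[-62,-105,60],[-62,-105,60],[-62,-105,60]]' --delta_rot '[[0,0,2],[0,0,4],[0,0,6],[0,0,8],[0,0,10],[0,0,12],[0,0,12],[0,0,12],[0,0,12],[0,0,12]]' --claw '[0,0,0,0,0,0,0,0,0,0]'

```text
time_s: 1.35
position: [0.5458, -0.0618, 0.172]
tool_rot: [0.777, 0.629, 0.0, 0.0]
contact_force: [0.6, 0.2, 1.1]
gripper_width: 0.996
finger_force: 0.0
```

Run:
```python
from station import r
from h import *
from scipy.spatial.transform import Rotation as R
s=r.observe();p=r.camera_params("wrist");im=r.camera("wrist");cv2.imwrite("pics/w1.png",im)
print(s["time_s"],s["position"],R.from_quat(s["tool_rot"]).as_matrix().round(4).tolist(),s["contact_force"])
for q in[(.560,.0117,.0815),(.5446,-.062,.0815),(.5287,-.1365,.0815)]:
    c=np.linalg.inv(p["T"])@[*q,1];n=c[:2]/c[2];n=n*(1+p["k1"]*(n@n));print(p["camera_matrix"][:2,:2]@n+p["camera_matrix"][:2,2],c[2])
```

```text
1.35 [ 0.54577758 -0.06182507  0.17195318] [[0.2075, 0.9782, 0.0013], [0.9782, -0.2075, -0.0], [0.0002, 0.0013, -1.0]] [0.62166588 0.1549828  1.11748898]
[318.97383256 109.29951815] 0.22261768904833998
[319.52672858 205.73341548] 0.24348505867725856
[319.62462886 287.82609521] 0.26459738133546784
```

View pics/w1.png

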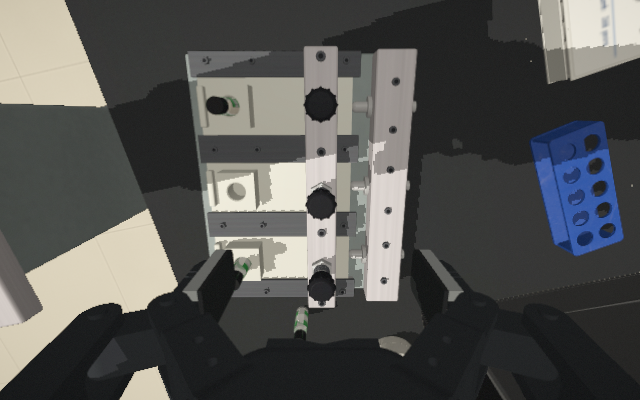

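The wrist picture shows the knobs at (321,105), (321,205) and (322,288), within 1 to 4 px of prediction. Bay 2's block is empty at (236,190). The alignment is good, so I descend and close.

Request:
arm_command --translation '[[0,0,15],[0,0,30],[0,0,45],[0,0,60],[0,0,75],[0,0,90],[0,0,102],[0,0,109],[0,0,109],[0,0,109]]' --delta_rot '[[0,0,0],[0,0,0],[0,0,0],[0,0,0],[0,0,0],[0,0,0],[0,0,0],[0,0,0],[0,0,0],[0,0,0]]' --claw '[0,0,0,0,0,0,0,0,0,0]'

```text
time_s: 2.65
position: [0.5455, -0.062, 0.0628]
tool_rot: [0.777, 0.629, 0.0, 0.0]
contact_force: [-0.5, -0.3, 0.6]
gripper_width: 0.997
finger_force: 0.0
```

Request:
arm_command --translation '[[0,0,0],[0,0,0],[0,0,0],[0,0,0],[0,0,0],[0,0,0],[0,0,0],[0,0,0],[0,0,0],[0,0,0],[0,0,0],[0,0,0]]' --delta_rot '[[0,0,0],[0,0,0],[0,0,0],[0,0,0],[0,0,0],[0,0,0],[0,0,0],[0,0,0],[0,0,0],[0,0,0],[0,0,0],[0,0,0]]' --claw '[0.2,0.4,0.5,0.6,0.7,0.8,1,1,1,1,1,1]' --force 60

```text
time_s: 4.15
position: [0.5446, -0.0619, 0.0626]
tool_rot: [0.777, 0.629, -0.0, -0.0]
contact_force: [-3.3, 2.2, 5.4]
gripper_width: 0.247
finger_force: 58.5
```

Request:
arm_command --translation '[[0,-1,-1],[0,-1,-3],[0,-1,-5],[0,-1,-7],[0,-1,-9],[0,-1,-11],[0,-1,-12],[0,-1,-12],[0,-1,-12]]' --delta_rot '[[0,0,0],[0,0,0],[0,0,0],[0,0,0],[0,0,0],[0,0,0],[0,0,0],[0,0,0],[0,0,0]]' --claw '[1,1,1,1,1,1,1,1,1]'

```text
time_s: 5.28
position: [0.5444, -0.0619, 0.0744]
tool_rot: [0.777, 0.629, 0.0, 0.0]
contact_force: [5.5, -0.5, -8.4]
gripper_width: 0.246
finger_force: 59.2
```

Run:
```python
from station import r
import cv2
w=r.camera("wrist");a=r.camera("scene")[165:275,285:420]
cv2.imwrite("pics/w2.png",w)
cv2.imwrite("pics/a2.png",cv2.resize(a,(675,550),interpolation=cv2.INTER_CUBIC))
s=r.observe();print(s["position"],s["contact_force"],s["gripper_width"])
```

```text
[ 0.54439524 -0.06184463  0.07440725] [ 4.70827604 -0.89979351 -9.05287096] 0.24697383402617695
```

View pics/a2.png

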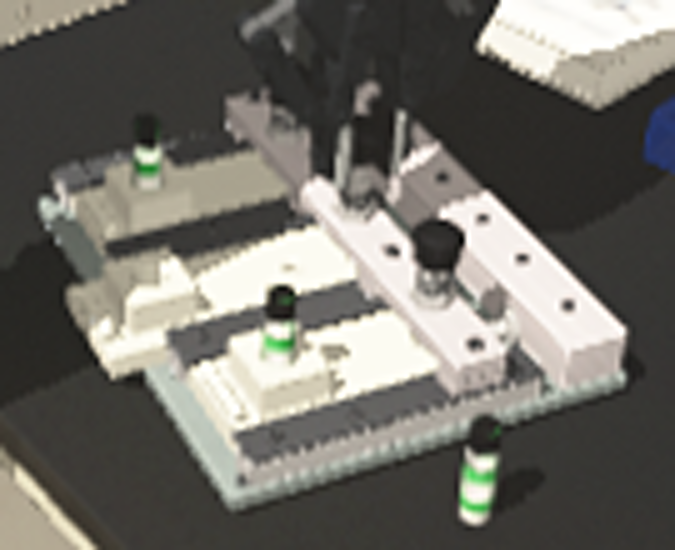

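The shuttle has sprung forward: its block moved from a(207,263) to about (140,300). I now lift on to the stop.

Request:
arm_command --translation '[[0,0.4,-1],[0,0.4,-2],[0,0.4,-2.5],[0,0.4,-2.5],[0,0.4,-2.5]]' --delta_rot '[[0,0,0],[0,0,0],[0,0,0],[0,0,0],[0,0,0]]' --claw '[1,1,1,1,1]'

```text
time_s: 6.0
position: [0.5444, -0.0618, 0.0767]
tool_rot: [0.777, 0.629, -0.0, -0.0]
contact_force: [4.2, -1.2, -9.6]
gripper_width: 0.251
finger_force: 59.3
```

Request:
arm_command --translation '[[0,0,-0.5],[0,0,-1],[0,0,-1],[0,0,-1]]' --delta_rot '[[0,0,0],[0,0,0],[0,0,0],[0,0,0]]' --claw '[1,1,1,1]'

```text
time_s: 6.5
position: [0.5444, -0.0619, 0.0768]
tool_rot: [0.777, 0.629, -0.0, 0.0]
contact_force: [6.5, -1.8, -16.4]
gripper_width: 0.246
finger_force: 59.5
```

The stop is reached: the lift is 14.2 mm, the tool no longer rises, and the force jumped to 16 N. I check that it holds and look once more.

Request:
arm_command --translation '[[0,0,0],[0,0,0],[0,0,0],[0,0,0],[0,0,0],[0,0,0],[0,0,0],[0,0,0]]' --delta_rot '[[0,0,0],[0,0,0],[0,0,0],[0,0,0],[0,0,0],[0,0,0],[0,0,0],[0,0,0]]' --claw '[1,1,1,1,1,1,1,1]'

```text
time_s: 7.5
position: [0.5443, -0.0618, 0.0768]
tool_rot: [0.777, 0.629, -0.0, 0.0]
contact_force: [7.0, -1.3, -16.4]
gripper_width: 0.249
finger_force: 59.5
```

Run:
```python
from station import r
import cv2
b=r.camera("side")[155:245,265:375]
cv2.imwrite("pics/b3.png",cv2.resize(b,(660,540),interpolation=cv2.INTER_CUBIC))
s=r.observe();print(s["time_s"],s["position"],s["contact_force"],s["gripper_width"])
```

```text
7.55 [ 0.54433712 -0.06182252  0.07683695] [  7.40701753  -1.24663143 -15.78561076] 0.2480159254948395
```

View pics/b3.png

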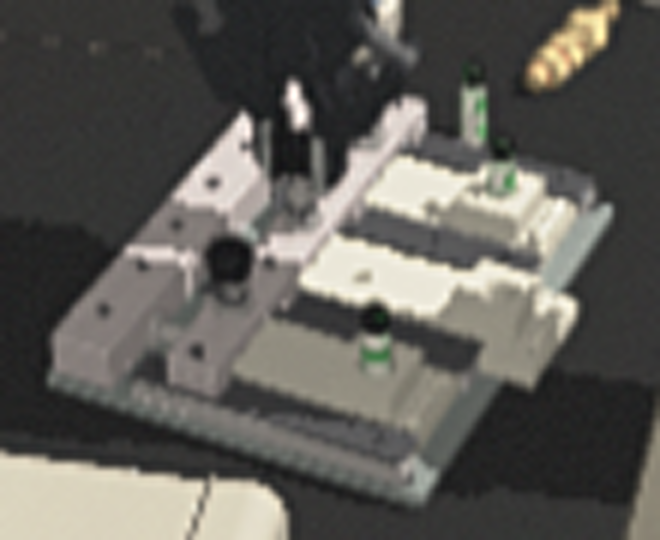

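The hold is steady. The middle shuttle is forward, with its block at about b(520,320), and both vials stand at (375,340) and (502,170) with their shuttles still locked. Handing in.

```bash
python3 -c "from station import r;print(r.hand_in())"
```

```text
the job is handed in; nothing more can be done
None
```

The empty shuttle in bay 2 has sprung forward, and the arm is holding its plunger fully up against the stop; the other two shuttles are still locked with their vials standing, and the job is handed in.

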